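Empty the specimen-box dispenser into the colour trays

TASK

First clear whatever stands on the box dispenser (the black lens, the amber jar or both) and stand it upright on the black rubber mat. Then get every box out of the dispenser: pull the red sprung knob right out to its stop and let it go fully home again for each box, and lay each box, with any that lies on the bench, flat, lid up, on the floor of the tray of its lid's colour. Leave everything else on the bench where it is.

Things in the scene. Friction and masses are not known exactly. Their poses are not given: they have to be found in the camera images.
- dispenser: grey-based box dispenser, fixed. Slab 6 mm high, x -105 to +112, y -35 to +100 mm about the origin, which is on the bench under the middle of the upright open-topped clear chute (62 x 48 mm outside, 54 x 40 inside, walls up to 78 mm above the bench) where the boxes lie in one flat stack on the slab, long side along x. Boxes leave along -x, under the front wall (gap 20 mm)
- outlet (a point): point on the dispenser's slab, 6 mm above the bench, 60 mm in front (-x) of the dispenser's origin, axes as the dispenser's: about where the middle of a box lies after a full pull. Nothing is raised around it; the chute's front is 29 mm behind. One box per pull; when the 8 mm high pusher springs back the next box drops to the floor of the chute by itself
- pull (a joint): travel of the dispenser's sprung pusher with its knob, m: 0 home, 0.062 at its stop; the knob moves along the dispenser's -x. The spring pulls it home with 3 N at 0 and 7 N at the stop, so it goes home by itself when let go
- pull_knob (a point): middle of the upright red knob, 22 mm diameter, 30 mm tall, on a stem beside the chute; its middle is 47 mm and its top 62 mm above the bench; at home it is at x +60, y +78 mm from the dispenser's origin. A steel bar behind it (+x) is no higher than 16 mm
- lens: black squat round auxiliary microscope lens with a silver band, 54 mm diameter (55 at the band), 36 mm high, 180 g; origin at the centre of its underside, z up. Starts on the front of the dispenser's slab, in the way of the boxes, or absent
- jar: small amber jar with white cap, 40 mm diameter to a height of 30 mm, cap 36 mm diameter, 42 mm high in all, 90 g; origin at the centre of its underside, z up. Starts on the dispenser's slab in the path of the knob, or absent
- mat: thin black rubber mat fixed to the bench, 80 (x) x 190 (y) x 2 mm; origin at the centre of its underside. Room for lens and jar side by side along y
- box_blue_a: specimen box with white bottom and blue lid (lid up), 50 (x) x 36 (y) x 16 (z) mm, closed and solid, about 35 g; origin at the centre of its underside. Starts in the dispenser's chute, or absent
- box_yellow_a: specimen box with white bottom and yellow lid (lid up), 50 (x) x 36 (y) x 16 (z) mm, closed and solid, about 35 g; origin at the centre of its underside. Starts in the dispenser's chute, or absent
- box_yellow_b: specimen box with white bottom and yellow lid (lid up), 50 (x) x 36 (y) x 16 (z) mm, closed and solid, about 35 g; origin at the centre of its underside. Starts in the dispenser's chute
- box_blue_b: specimen box with white bottom and blue lid (lid up), 50 (x) x 36 (y) x 16 (z) mm, closed and solid, about 35 g; origin at the centre of its underside. Starts in the dispenser's chute
- box_blue_c: specimen box with white bottom and blue lid (lid up), 50 (x) x 36 (y) x 16 (z) mm, closed and solid, about 35 g; origin at the centre of its underside. Starts in the dispenser's chute, or absent
- box_yellow_c: specimen box with white bottom and yellow lid (lid up), 50 (x) x 36 (y) x 16 (z) mm, closed and solid, about 35 g; origin at the centre of its underside. Starts lying on the bench beside the dispenser, or absent
- tray_blue: blue open tray fixed to the bench, 188 (x) x 118 (y) x 16 mm, walls and floor 4 mm thick; origin at the centre of its underside. Holds three boxes end to end along x, for instance at x -58, 0 and +58 mm
- tray_yellow: yellow open tray fixed to the bench, 188 (x) x 118 (y) x 16 mm, walls and floor 4 mm thick; origin at the centre of its underside. Holds three boxes end to end along x, for instance at x -58, 0 and +58 mm
- petri: closed clear petri dish stack, 90 mm diameter, 30 mm high; leave alone
- forceps: steel forceps 120 mm long lying on the bench; leave alone
- power_brick: black power brick 110 x 50 x 32 mm; leave alone
- slide_box: wooden slide box 100 x 85 x 35 mm; leave alone
- reagent: amber reagent bottle 44 mm diameter, 70 mm high; leave alone
There are look-alikes about, which are no part of the job. What is shaped like the lens but yellow is not meant.

How it is judged:
By the outcome, as a careful person would: the job done as asked, in the order asked, and still so for the second after the job is handed in, with the robot touching nothing.
Of box_blue_a, box_yellow_a only 1 to 1 are there at a start; the rules pass over those that are not, and their reading is None.
Of box_blue_c, box_yellow_c only 1 to 2 are there at a start; the rules pass over those that are not, and their reading is None.
Of lens, jar only 1 to 2 are there at a start; the rules pass over those that are not, and their reading is None.
At some moment in a run one of lens, jar may be knocked a few centimetres aside while the robot is not near it.
Once in a run the grip may slacken for a moment while it holds something.
It also fails if it takes over 210 s, if anything falls off the work surface, if the arm or the gripper's body presses on something with over 40 N, if the wrist force passes 120 N, or if a joint passes its speed limit or range.

ROBOT

A 6-joint arm with a two-finger parallel gripper is mounted at the origin on the work surface. World frame = base frame: x ahead of the robot, y to its left, z up, the work surface at z = 0. Lengths are in m, angles in rad, forces in N, time in s.
With the tool pointing down it reaches from about 0.35 to 1 m from the base axis. Payload 7.1 kg.
Tool frame: the origin (TCP) lies at the very end of the fingers, on their centre line; the grasp point (between the pads) lies arm.grasp_offset behind it (arm.grasp_offset is the distance from the TCP to the grasp point, in m); z points along the fingers, y is the line along which they close (so a half turn about z gives the same grasp; the last joint's range is limited). The gripper opens to 85 mm and grips with 20 to 120 N. Pads are 22 mm wide; open, the fingers measure 114 mm over their backs; the gripper's body (76 mm by 85 mm) begins 54 mm behind the grasp point. The pads swing forward as they close: fully open they stand 13 mm farther back than shut.
Start: joints at [-1.336, 0.423, 1.63, -0, 1.089, -0.019], TCP at [0.157, -0.605, 0.205] pointing down, gripper open.
Joint ranges: [-3, 3], [-0.9, 2.11], [0.09, 2.58], [-1.31, 4.45], [0.11, 2.69], [-2.54, 2.54]. Speed limits (rad/s): [2.39, 2.39, 3.01, 3.14, 3.14, 3.14].

INTERFACE

Orientations are given as a unit quaternion [w, x, y, z].
In Python, from workcell import arm, vision, look_for gives the robot as it stands. The module is installed in compiled form; this text tells all that it offers.
- The arm moves only by the shell command python3 -m inch 'ROWS' [OPENING] [FORCE]. ROWS is text: rows parted by semicolons, each of 4 numbers parted by spaces: the shift along the tool's x, y, z in m, then the turn about the tool's z in degrees. A call has 1 to 5 rows; each row shifts and turns the commanded pose from where the row before left it, along the tool's axes as they then stand; what a row does not reach is not made up. A row lasts 1/8 s, in which the tool goes at most 62.5 mm and 10.7 degrees, less where a joint would pass 70% of its speed; a pose out of reach is approached as far as the arm can. A call is refused whole if a number of a shift passes 0.0625 or a number of a turn 10.7, either way. A call with a gripper value outside its range is refused whole. OPENING is the closure, from 0 (fully open) to 1 (shut), set as the call begins (- or left out, the last holds). The fingers move at their own pace and stop on an object; FORCE is the grip in N (left out, the last holds). Time passes only in rows, so rows that do not move let the fingers close. It gives the time, the measured TCP pose, the force, the opening and the grip force at its end, in the units of the state.
- arm.observe(): the state, without advancing time (a new reading comes with each control period).
- vision.get_image(name): name is "side" or "top" or "wrist"; returns (picture, depth): 384x512x3 uint8, red, green, blue; 384x512 float32, m along the optical axis (not along the pixel's ray), 0 where there is no reading.
- vision.calibration(name): a dict with "fx", "fy", "cx", "cy" (pixels), "T" (4x4, takes a point from camera to world coordinates); the wrist camera has in their place "hand_eye" (4x4, takes a point from camera to tool coordinates, whose origin is the TCP and whose axes are the flange's). Camera axes: x right, y up, looking along -z (the intrinsics and any distortion apply to the point x, -y, -z); pixel columns grow to the right and rows downward; lengths in m; the calibration is good to about 2 mm. A picture is of the moment at which its call begins: read the wrist's pose just before it. calibration takes no time and is no camera call.
- arm.job_done(): hands the job in; it is judged then, once.
Trained networks look in the newest picture that a camera, given by its name, has taken for a name from the list of things; names that differ only in an ending like _2 or _b are one class to them, and where a whole thing is asked for, a point or a joint stands for the part that bears it (a point fixed in the world has none). Each returns a list of dicts, best first, with "score" (0 to 1); they miss things now and then, are a little off and sometimes report something else, mostly with a low value. They report only what shows in the picture. A call takes as long as a camera call. They do not tell look-alikes from the thing itself.
- look_for(camera, thing): "box" ([centre column, centre row, width, height] in pixels, round what is visible of it).
The state is a dict: "t": time; "q": joint angles; "joint_velocities": joint speeds; "joint_torque": joint torques, N m; "tool_pos": TCP position; "tool_rot": TCP orientation; "contact_force": force on the tool from outside, world axes, zero at the start; "wrist_torque": the same for the moment, N m; "grip_width": opening from 0.0 (shut) to 1.0 (fully open); "finger_force": force on a finger pad.
Only numpy, scipy, OpenCV 4.12 (cv2) and the standard library are available. Lean on these libraries where they do the work, as an engineer would, in place of code of your own. Each camera call takes 0.05 s, during which the arm holds its last target. There are 200 camera calls.

## Working session

There is one attempt and no reset: what is moved stays moved. The work goes in short steps, Python scripts to look and compute and a shell command to move; the robot and the scene stay as the last step left them, time stands still between calls to the robot, and variables do not carry over. Pictures are saved under pics/ and viewed, at most 14 in all, crops included, and the job is handed in when it is done.

```bash
mkdir -p pics
cat > h.py <<'E'
import numpy as np, cv2
from workcell import arm, vision, look_for
from scipy.spatial.transform import Rotation as R
def pose():
    s=arm.observe(); q=s['tool_rot']; T=np.eye(4)
    T[:3,:3]=R.from_quat([q[1],q[2],q[3],q[0]]).as_matrix(); T[:3,3]=s['tool_pos']; return T,s
def cam(n):
    T,s=pose(); im,d=vision.get_image(n); c=vision.calibration(n)
    M=c['T'] if 'T' in c else T@np.array(c['hand_eye'])
    return im,d,c,np.array(M)
def cloud(d,c,M):
    v,u=np.mgrid[:d.shape[0],:d.shape[1]]
    P=np.stack([(u-c['cx'])/c['fx']*d,-(v-c['cy'])/c['fy']*d,-d],-1)
    return P@M[:3,:3].T+M[:3,3]
def save(n,im): cv2.imwrite('pics/'+n+'.png',im[...,::-1])
E
python3 - <<'E'
from h import *
ims=[]
for n in ['top','side']:
    im,d,c,M=cam(n); P=cloud(d,c,M); np.savez(n+'.npz',im=im,d=d,P=P)
    print(n,{k:v for k,v in c.items() if k!='T'},M.round(3).tolist())
    save(n,cv2.resize(im,(800,600)))
    for t in ['dispenser','pull_knob','lens','jar','mat','box_blue_a','box_yellow_a','tray_blue','tray_yellow']:
        for r in look_for(n,t)[:6]:
            b=r['box']; u,v=int(min(max(b[0],0),511)),int(min(max(b[1],0),383)); print(t,round(r['score'],2),np.round(b),P[v,u].round(3))
T,s=pose(); print(T.round(3),s['t'],arm.grasp_offset,s['contact_force'])
E
```

```text
top {'fx': 416.722138527763, 'fy': 416.722138527763, 'cx': 256.57662572376915, 'cy': 191.77223218815826} [[0.002, 0.981, -0.196, 0.263], [-1.0, 0.003, 0.007, -0.015], [0.007, 0.196, 0.981, 1.473], [0.0, 0.0, 0.0, 1.0]]
dispenser 0.78 [233. 182.  41.  59.] [0.589 0.059 0.014]
pull_knob 0.71 [231. 159.  25.  13.] [0.68  0.068 0.01 ]
lens 0.73 [234. 226.  12.  17.] [0.431 0.056 0.042]
lens 0.69 [241. 197.  14.  18.] [0.529 0.032 0.044]
lens 0.58 [268. 201.  14.  17.] [ 0.52  -0.062  0.039]
lens 0.21 [231. 179.  39.  59.] [0.602 0.067 0.008]
mat 0.84 [320. 176.  48.  20.] [ 0.619 -0.256  0.003]
box_blue_a 0.66 [240. 175.  16.  17.] [0.605 0.032 0.071]
box_blue_a 0.18 [254. 231.   5.  20.] [ 0.415 -0.013  0.001]
tray_blue 0.95 [164. 228.  37.  55.] [0.428 0.304 0.007]
tray_yellow 0.9 [334. 228.  39.  51.] [ 0.43  -0.301 -0.001]
tray_yellow 0.33 [231. 160.  30.  15.] [0.677 0.071 0.007]
side {'fx': 374.0946839762421, 'fy': 374.0946839762421, 'cx': 252.36644162147826, 'cy': 195.9778035240153} [[0.944, 0.243, -0.224, 0.253], [-0.331, 0.698, -0.635, -0.7], [0.002, 0.673, 0.739, 0.897], [0.0, 0.0, 0.0, 1.0]]
dispenser 0.73 [275. 189.  72.  53.] [0.58  0.019 0.07 ]
pull_knob 0.63 [295. 179.  24.  32.] [0.683 0.097 0.006]
lens 0.7 [255. 200.  18.  20.] [0.512 0.019 0.045]
lens 0.56 [225. 198.  27.  17.] [0.428 0.06  0.037]
mat 0.66 [327. 271.  61.  68.] [ 0.625 -0.261  0.003]
tray_blue 0.84 [205. 156.  59.  34.] [0.429 0.309 0.006]
tray_yellow 0.72 [260. 306.  88.  72.] [ 0.414 -0.296  0.005]
tray_yellow 0.16 [294. 377.  38.  13.] [ 0.422 -0.488  0.036]
[[ 0.968  0.251 -0.     0.157]
 [ 0.251 -0.968  0.    -0.605]
 [-0.    -0.    -1.     0.205]
 [ 0.     0.     0.     1.   ]] 1.0 0.0187 [-0.28169878  0.47119323 -0.52354567]
```

View pics/top.png

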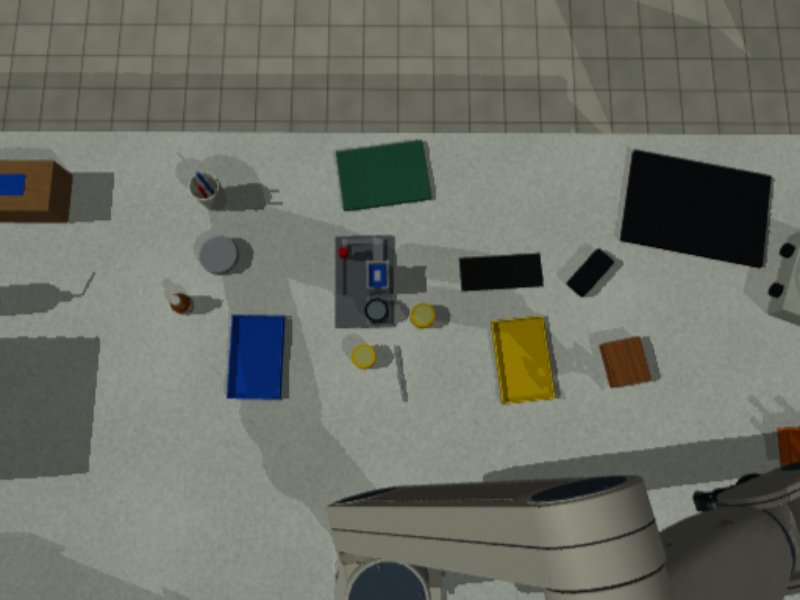

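Run:
```python
import numpy as np,cv2
a=np.load('top.npz')['im'];b=np.load('side.npz')['im']
A=cv2.resize(a[130:270,180:310],(557,600),interpolation=cv2.INTER_CUBIC)
cv2.imwrite('pics/crop1.png',A[...,::-1])
```

```text
(no output)
```

View pics/crop1.png

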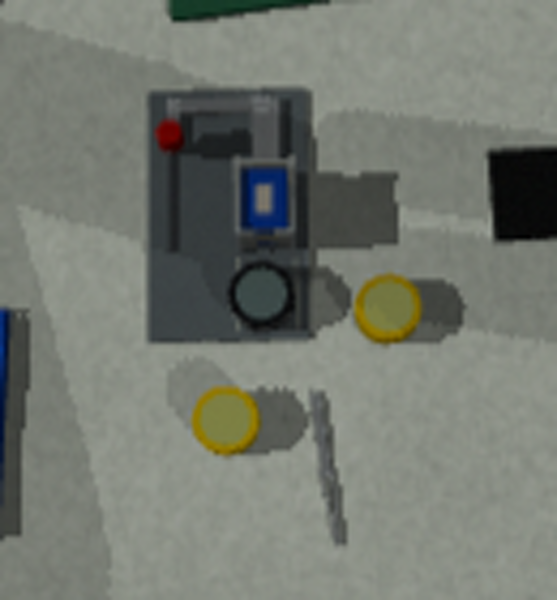

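View pics/side.png

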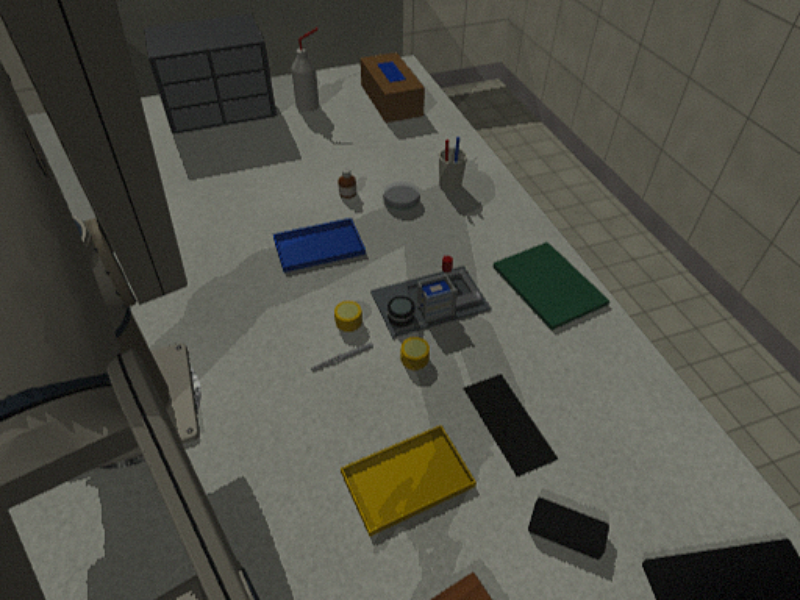

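The list for the lens, in top-picture pixels (800x600):
- (376,309): black with a pale top, standing on the slab in front of the chute. This is the lens.
- (363,356) and (422,315): yellow look-alikes, so not meant.

No jar shows on the dispenser and no box lies on the bench. A blue-lidded box is on top in the chute at (377,275), and the knob is at (344,252).

Run:
```python
from h import *
for n in ['top','side']:
    z=np.load(n+'.npz'); im=z['im'];P=z['P']; hsv=cv2.cvtColor(im,cv2.COLOR_RGB2HSV); X,Y,Z=P[...,0],P[...,1],P[...,2]
    def rect(name,m):
        q=P[m]; r=cv2.minAreaRect((q[:,:2]*1000).astype(np.float32)); print(n,name,len(q),np.round(r[0]),np.round(r[1]),round(r[2],1),'zmed',np.median(q[:,2]).round(4))
    H,S,V=[hsv[...,i].astype(int) for i in range(3)]
    box=lambda x0,x1,y0,y1:(X>x0)&(X<x1)&(Y>y0)&(Y<y1)
    rect('blue',box(.3,.55,.2,.4)&(H>105)&(H<130)&(S>120))
    rect('yel',box(.3,.55,-.4,-.2)&(H>18)&(H<35)&(S>120))
    rect('mat',box(.5,.75,-.37,-.12)&(V<50))
    rect('chutetop',box(.5,.7,-.05,.15)&(Z>.066)&(Z<.09))
    rect('knob',box(.5,.75,.03,.2)&(S>150)&((H<10)|(H>170)))
    rect('lens',box(.45,.57,-.02,.09)&(Z>.033)&(Z<.05))
    rect('slab',box(.4,.75,-.03,.2)&(Z>.0035)&(Z<.010)&(V<115))
    rect('yl1',box(.48,.56,-.11,-.025)&(Z>.028)); rect('yl2',box(.38,.48,.0,.11)&(Z>.028))
    m=(box(.2,.75,-.45,.45))&(Z>.012)
    k,l,st,ce=cv2.connectedComponentsWithStats(m.astype(np.uint8))
    for i in range(1,k):
        if st[i,4]>12: q=P[l==i]; print('  obj',st[i,4],np.median(q,0).round(3),'max',q[:,2].max().round(3))
```

```text
top blue 1825 [423. 302.] [120. 186.] 89.5 zmed 0.0055
top yel 1844 [ 420. -300.] [188. 123.] 6.3 zmed 0.0062
top mat 1081 [ 624. -256.] [ 79. 189.] 3.9 zmed 0.0036
top chutetop 247 [610.  60.] [133.  74.] 71.7 zmed 0.073
top knob 39 [658. 104.] [19. 26.] 42.7 zmed 0.0611
top lens 202 [534.  31.] [70. 53.] 0.4 zmed 0.0434
top slab 1148 [555.  49.] [313. 156.] 1.2 zmed 0.0067
top yl1 187 [516. -73.] [49. 52.] 89.8 zmed 0.0374
top yl2 194 [424.  58.] [52. 52.] 89.6 zmed 0.0373
  obj 517 [0.657 0.394 0.03 ] max 1.473
  obj 483 [0.617 0.033 0.067] max 1.473
  obj 189 [ 0.596 -0.433  0.033] max 1.473
  obj 209 [0.523 0.029 0.043] max 1.473
  obj 199 [ 0.516 -0.072  0.037] max 1.473
  obj 26 [0.516 0.338 0.017] max 1.473
  obj 25 [0.515 0.273 0.017] max 1.473
  obj 144 [ 0.469 -0.26   0.017] max 0.025
  obj 37 [0.447 0.358 0.016] max 0.022
  obj 68 [0.394 0.245 0.017] max 0.024
  obj 205 [0.422 0.059 0.037] max 1.473
  obj 63 [ 0.334 -0.355  0.017] max 0.027
  obj 35 [0.333 0.349 0.018] max 0.026
  obj 13 [ 0.324 -0.252  0.018] max 0.024
  obj 1286 [ 0.207 -0.196  0.854] max 1.473
side blue 1303 [422. 303.] [123. 188.] 88.6 zmed 0.0061
side yel 3431 [ 418. -297.] [188. 119.] 6.0 zmed 0.0055
side mat 1813 [ 581. -239.] [162. 227.] 3.2 zmed 0.003
side chutetop 305 [603.  57.] [113.  71.] 81.0 zmed 0.0723
side knob 57 [653. 108.] [18. 20.] 12.0 zmed 0.0552
side lens 240 [535.  32.] [52. 73.] 87.2 zmed 0.043
side slab 1103 [575.  86.] [350. 228.] 0.0 zmed 0.0067
side yl1 241 [515. -71.] [53. 54.] 13.6 zmed 0.037
side yl2 214 [423.  61.] [54. 53.] 22.7 zmed 0.037
  obj 437 [ 0.204 -0.202  0.707] max 0.738
  obj 350 [0.654 0.387 0.031] max 0.036
  obj 242 [0.424 0.288 0.016] max 0.023
  obj 842 [0.611 0.028 0.052] max 0.083
  obj 287 [0.521 0.024 0.042] max 0.047
  obj 270 [0.421 0.052 0.036] max 0.042
  obj 298 [ 0.513 -0.078  0.036] max 0.041
  obj 473 [ 0.415 -0.303  0.016] max 0.024
  obj 403 [ 0.595 -0.436  0.032] max 0.036
```

```bash
python3 -m inch '0 0 -0.04 7.25; 0 0 -0.04 7.25; 0.03 -0.052 0 0; 0.03 -0.052 0 0; 0.03 -0.052 0 0' 0.0 40; python3 -m inch '0.03 -0.052 0 0; 0.03 -0.052 0 0; 0.03 -0.052 0 0; 0.03 -0.052 0 0; 0.03 -0.052 0 0';  python3 -m inch '0.03 -0.052 0 0; 0.03 -0.052 0 0; 0.03 -0.052 0 0; 0.03 -0.052 0 0; 0 0 0 0'
python3 - <<'E'
from h import *
im,d,c,M=cam('wrist'); P=cloud(d,c,M); np.savez('w1.npz',im=im,d=d,P=P,M=M); save('w1',im)
print({k:v for k,v in c.items()},M.round(3))
for t in ['lens','pull_knob','jar','box_blue_a']:
    for r in look_for('wrist',t)[:4]:
        b=r['box']; u,v=int(min(max(b[0],0),511)),int(min(max(b[1],0),383)); print(t,round(r['score'],2),np.round(b),P[v,u].round(3))
E
```

```text
t: 1.62
tool_pos: [0.2474, -0.4474, 0.2851]
tool_rot: [0.0, 1.0, -0.0, 0.0]
contact_force: [0.5, -0.3, 0.4]
grip_width: 0.999
finger_force: 0.0
t: 2.25
tool_pos: [0.3974, -0.1871, 0.2853]
tool_rot: [0.0, 1.0, 0.0, 0.001]
contact_force: [1.3, -0.7, -0.2]
grip_width: 0.999
finger_force: 0.0
t: 2.88
tool_pos: [0.518, 0.0226, 0.2849]
tool_rot: [-0.0, 1.0, 0.003, 0.0]
contact_force: [0.1, -0.2, -0.8]
grip_width: 0.999
finger_force: 0.0
{'fx': 342.73536105577153, 'fy': 342.73536105577153, 'cx': 253.63856342361458, 'cy': 189.74768988264327, 'hand_eye': array([[-1.21470787e-04,  9.60576831e-01,  2.78014635e-01,
         7.01843025e-02],
       [ 9.99999575e-01, -1.37422222e-04,  9.11733792e-04,
        -1.00094663e-03],
       [ 9.13995746e-04,  2.78014627e-01, -9.60576406e-01,
        -1.68919620e-01],
       [ 0.00000000e+00,  0.00000000e+00,  0.00000000e+00,
         1.00000000e+00]])} [[ 0.005  0.961  0.277  0.588]
 [-1.     0.006  0.     0.024]
 [-0.002 -0.277  0.961  0.454]
 [ 0.     0.     0.     1.   ]]
lens 0.89 [328. 150.  48.  50.] [ 0.519 -0.067  0.036]
lens 0.66 [246. 145.  43.  49.] [0.527 0.033 0.043]
lens 0.59 [225. 218.  44.  47.] [0.43  0.062 0.036]
pull_knob 0.64 [212.  25.  96.  50.] [0.664 0.075 0.005]
box_blue_a 0.86 [248.  79.  38.  49.] [0.6   0.031 0.071]
```

View pics/w1.png

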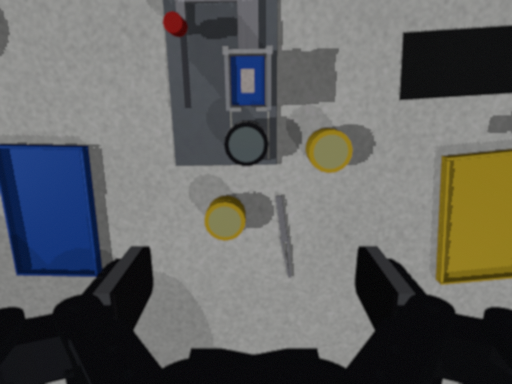

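The dark lens at (246,144) stands on the slab. Both yellow ones are off it, and the knob is at (175,22). I'll fit these accurately.

Run:
```python
from h import *
z=np.load('w1.npz'); im=z['im'];P=z['P']; X,Y,Z=P[...,0],P[...,1],P[...,2]
hsv=cv2.cvtColor(im,cv2.COLOR_RGB2HSV); H,S,V=[hsv[...,i].astype(int) for i in range(3)]
def circ(n,m):
    q=P[m]; c,r=cv2.minEnclosingCircle((q[:,:2]*1000).astype(np.float32)); print(n,len(q),np.round(c,1),round(r,1),'bbox mid',((q.max(0)+q.min(0))/2).round(4),'zmed',np.median(q[:,2]).round(4)); return q
box=lambda x0,x1,y0,y1:(X>x0)&(X<x1)&(Y>y0)&(Y<y1)
circ('lens',box(.48,.562,-.015,.08)&(Z>.038)&(Z<.049))
circ('y1',box(.47,.57,-.12,-.025)&(Z>.031)&(Z<.041)); circ('y2',box(.37,.48,.0,.11)&(Z>.031)&(Z<.041))
circ('knobtop',(S>150)&((H<10)|(H>170))&(Z>.057)&(Z<.067)&(Y>.05))
m=(H>105)&(H<130)&(S>100)&(Z>.06)&box(.5,.7,-.02,.09)
q=P[m]; print(cv2.minAreaRect((q[:,:2]*1000).astype(np.float32)))
m=(Z>.0742)&(Z<.083)&box(.5,.7,-.02,.09); q=P[m]; print('rim',len(q),cv2.minAreaRect((q[:,:2]*1000).astype(np.float32)))
m=(Z>.003)&(Z<.010)&(V<110)&box(.45,.75,-.03,.2); q=P[m]; 
k,l,st,ce=cv2.connectedComponentsWithStats(m.astype(np.uint8)); i=1+st[1:,4].argmax(); q=P[l==i]; print('slab',cv2.minAreaRect((q[:,:2]*1000).astype(np.float32)))
```

```text
lens 1544 [526.2  33.6] 27.1 bbox mid [0.5266 0.0334 0.042 ] zmed 0.0421
y1 1501 [517.4 -69.9] 27.0 bbox mid [ 0.5175 -0.0699  0.035 ] zmed 0.036
y2 1279 [424.7  62.2] 27.0 bbox mid [0.4249 0.0623 0.0352] zmed 0.0361
knobtop 336 [656.6 109.4] 10.3 bbox mid [0.6563 0.109  0.0606] zmed 0.0617
((567.9179077148438, 32.8594970703125), (109.7388687133789, 112.28351593017578), 87.11988830566406)
rim 812 ((600.2269897460938, 31.304161071777344), (64.47239685058594, 50.18357467651367), 1.3846092224121094)
slab ((591.488037109375, 63.7084846496582), (196.72166442871094, 134.62062072753906), 1.3159843683242798)
```

```bash
python3 -m inch '0.0042 -0.0055 0.054 0; 0.0042 -0.0055 0.054 0; 0 0 0.054 0; 0 0 0.054 0; 0 0 0.03 0'; python3 -m inch '0 0 0.024 0; 0 0 0 0'; python3 -m inch '0 0 0 0; 0 0 0 0; 0 0 0 0; 0 0 0 0; 0 0 0 0' 1 40; python3 -m inch '0 0 -0.03 0; 0 0 -0.05 0; 0 0 -0.05 0; 0 0 0 0'
```

```text
t: 3.75
tool_pos: [0.5232, 0.0288, 0.0367]
tool_rot: [0.0, 1.0, -0.001, -0.001]
contact_force: [-0.0, 0.6, 1.3]
grip_width: 0.998
finger_force: 0.0
t: 4.0
tool_pos: [0.5233, 0.0291, 0.0137]
tool_rot: [0.0, 1.0, -0.001, -0.002]
contact_force: [-0.3, -0.5, 0.1]
grip_width: 0.999
finger_force: 0.0
t: 4.62
tool_pos: [0.5256, 0.0304, 0.0157]
tool_rot: [-0.0, 1.0, 0.0, 0.001]
contact_force: [0.0, 0.5, 6.7]
grip_width: 0.0
finger_force: 3.3
t: 5.12
tool_pos: [0.5277, 0.0305, 0.1488]
tool_rot: [-0.0, 1.0, 0.0, 0.004]
contact_force: [0.0, 0.2, -1.4]
grip_width: -0.002
finger_force: 0.0
```

```bash
python3 -m inch '-0.03 0 -0.06 0; -0.03 0 -0.06 0;0 0 0 0' 0
python3 - <<'E'
from h import *
im,d,c,M=cam('wrist'); P=cloud(d,c,M); np.savez('w2.npz',im=im,d=d,P=P,M=M); save('w2',im)
for t in ['lens']:
    for r in look_for('wrist',t)[:4]:
        b=r['box']; u,v=int(min(max(b[0],0),511)),int(min(max(b[1],0),383)); print(t,round(r['score'],2),np.round(b),P[v,u].round(3))
E
```

```text
t: 5.5
tool_pos: [0.4696, 0.0304, 0.2597]
tool_rot: [-0.0, 1.0, 0.0, 0.003]
contact_force: [0.2, 0.9, -0.0]
grip_width: 0.639
finger_force: 0.0
lens 0.9 [230. 189.  43.  49.] [0.43  0.06  0.037]
lens 0.86 [343. 113.  52.  52.] [ 0.517 -0.067  0.036]
lens 0.55 [252. 105.  48.  52.] [0.526 0.034 0.041]
```

View pics/w2.png

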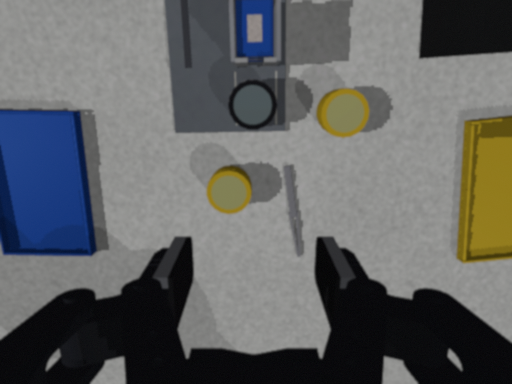

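```bash
python3 -m inch '0.03 0 0.06 0; 0.027 0 0.06 0; 0 0 0.06 0; 0 -0.003 0.04 0; 0 0 0 0'
python3 - <<'E'
from h import *
im,d,c,M=cam('side'); P=cloud(d,c,M); A=im[150:240,200:320]; B=cv2.resize(A,(800,600),interpolation=cv2.INTER_CUBIC); save('s2',B)
im2,d2,c2,M2=cam('wrist'); P2=cloud(d2,c2,M2); np.savez('w3.npz',im=im2,P=P2)
X,Y,Z=[P[...,i] for i in range(3)]
m=(Z>.045)&(Z<.25)&(X>.4)&(X<.56)&(abs(Y-.03)<.08)
q=P[m]; print(len(q)); 
for a in np.arange(.045,.12,.01):
    k=q[(q[:,2]>a)&(q[:,2]<a+.01)]
    if len(k): print(a.round(3),len(k),k.min(0).round(3),k.max(0).round(3))
E
```

```text
t: 6.22
tool_pos: [0.5185, 0.0332, 0.0391]
tool_rot: [0.0, 1.0, 0.0, -0.005]
contact_force: [0.6, -0.6, 1.0]
grip_width: 1.003
finger_force: 0.0
888
0.045 16 [0.501 0.006 0.045] [0.542 0.056 0.047]
0.075 9 [ 0.51  -0.014  0.079] [0.523 0.08  0.084]
0.085 26 [ 0.506 -0.022  0.085] [0.529 0.08  0.095]
0.095 32 [ 0.506 -0.022  0.095] [0.527 0.082 0.105]
0.105 14 [ 0.506 -0.023  0.106] [0.518 0.08  0.114]
0.115 9 [ 0.506 -0.013  0.115] [0.514 0.085 0.123]
```

View pics/s2.png

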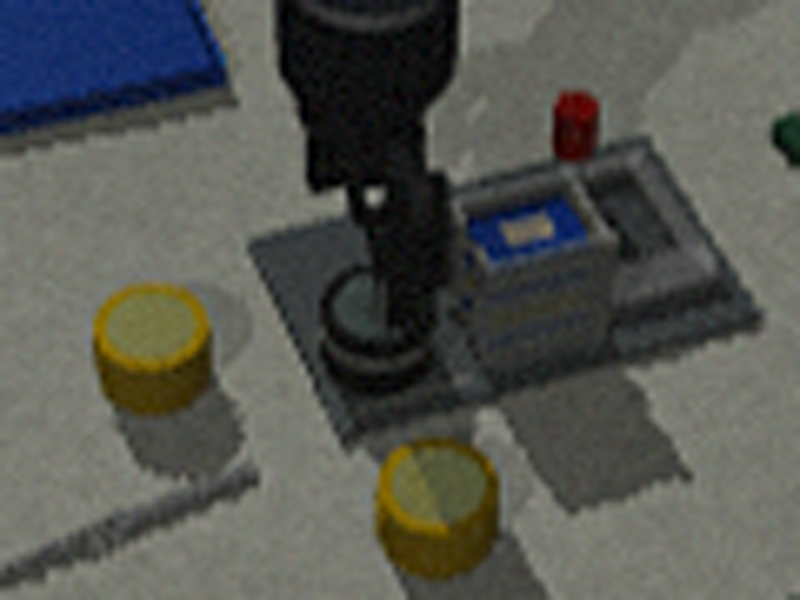

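The lens hasn't moved, and the fingertips look higher than the reported TCP. I'll measure the tips with the fingers shut.

```bash
python3 -m inch '0 0 -0.06 0; 0 0 -0.04 0; 0 0 0 0;0 0 0 0; 0 0 0 0' 1
cat > tip.py <<'E'
from h import *
T,s=pose(); t=T[:3,3]; print('tcp',t.round(4),s['grip_width'])
for n in ['side','top']:
    im,d,c,M=cam(n); P=cloud(d,c,M); X,Y,Z=[P[...,i] for i in range(3)]
    m=(Z>t[2]-.03)&(Z<t[2]+.09)&(abs(X-t[0])<.05)&(abs(Y-t[1])<.07)
    q=P[m]; print(n,len(q))
    for a in np.arange(t[2]-.03,t[2]+.09,.008):
        k=q[(q[:,2]>a)&(q[:,2]<a+.008)]
        if len(k): print((a-t[2]).round(3),len(k),(k.min(0)-t).round(3),(k.max(0)-t).round(3))
E
python3 tip.py
```

```text
t: 6.95
tool_pos: [0.5219, 0.0332, 0.1433]
tool_rot: [0.0, 1.0, 0.0, -0.001]
contact_force: [0.6, 0.1, -0.2]
grip_width: -0.002
finger_force: 0.0
tcp [0.5219 0.0332 0.1433] -0.002110285937479709
side 112
0.026 6 [-0.012 -0.006  0.028] [0.007 0.008 0.032]
0.034 14 [-0.014 -0.013  0.035] [0.005 0.004 0.041]
0.042 22 [-0.014 -0.015  0.043] [0.005 0.006 0.05 ]
0.05 17 [-0.013 -0.014  0.051] [0.005 0.005 0.058]
0.058 7 [-0.013 -0.015  0.059] [0.001 0.013 0.066]
0.066 8 [-0.015 -0.01   0.067] [0.001 0.025 0.074]
0.074 25 [-0.015 -0.035  0.075] [0.007 0.026 0.082]
0.082 13 [-0.014 -0.038  0.083] [-0.011  0.039  0.09 ]
top 0
```

Run:
```python
from h import *
T,s=pose(); t=T[:3,3]
im,d,c,M=cam('side'); W=np.linalg.inv(M)
def px(p):
    q=W[:3,:3]@p+W[:3,3]; return np.array([c['cx']+c['fx']*q[0]/-q[2], c['cy']-c['fy']*q[1]/-q[2]])
B=cv2.resize(im[110:215,200:340],(800,600),interpolation=cv2.INTER_CUBIC)
for k,col in [(0,(0,255,0)),(.026,(255,0,0)),(.0737,(255,255,0))]:
    u=px(t+[0,0,k]); print(k,u); cv2.circle(B,tuple(int(v) for v in (u-[200,110])*800/140),4,col,-1)
save('s3',B)
u=px(t).round().astype(int); print(d[u[1]-12:u[1]+4,u[0]-2:u[0]+3].round(3)); print(-(W[:3,:3]@t+W[:3,3])[2])
```

```text
0 [255.71046016 172.06429143]
0.026 [255.79118696 165.47668829]
0.0737 [255.94713401 152.75083808]
[[1.034 1.006 1.006 1.037 1.031]
 [1.035 1.032 1.032 1.033 1.036]
 [1.036 1.036 1.035 1.04  1.039]
 [1.045 1.04  1.04  1.043 1.041]
 [1.048 1.042 1.043 1.045 1.045]
 [1.049 1.042 1.045 1.049 1.054]
 [1.058 1.051 1.058 1.061 1.306]
 [1.31  1.301 1.305 1.306 1.302]
 [1.301 1.299 1.301 1.302 1.298]
 [1.298 1.299 1.298 1.296 1.3  ]
 [1.289 1.293 1.293 1.301 1.293]
 [1.29  1.288 1.293 1.29  1.286]
 [1.285 1.284 1.292 1.288 1.285]
 [1.284 1.282 1.285 1.285 1.285]
 [1.282 1.279 1.28  1.279 1.279]
 [1.279 1.274 1.275 1.275 1.274]]
1.0832053572848939
```

View pics/s3.png

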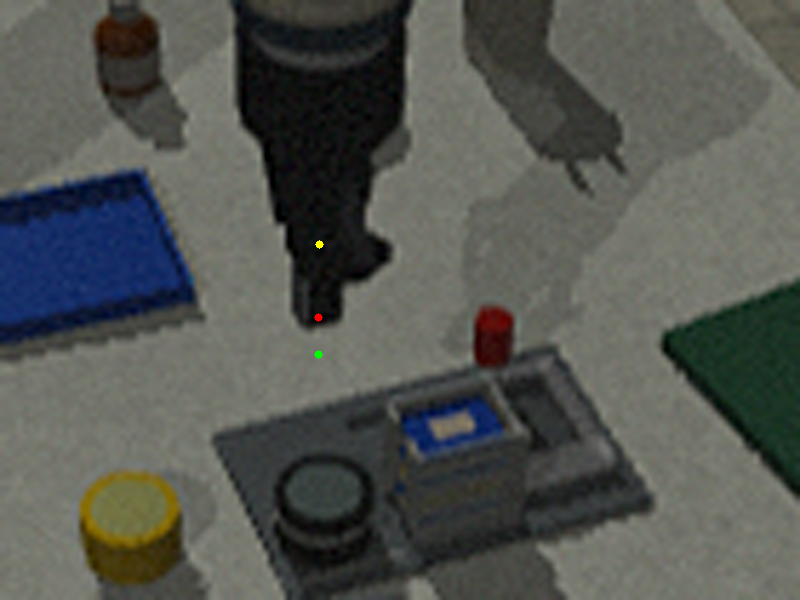

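The shut fingertips end about 26 mm above the reported TCP (the red dot is the true tip). From here on, tip z = TCP z + 0.026.

```bash
python3 -m inch '0.0045 0 0 0; 0 0 0 0; 0 0 0 0' 0 40; python3 -m inch '0 0 0.053 0; 0 0 0.053 0; 0 0 0.053 0; 0 0 0 0'; python3 -m inch '0 0 0 0; 0 0 0 0; 0 0 0 0; 0 0 0 0' 1 40; python3 -m inch '0 0 -0.03 0; 0 0 -0.05 0; 0 0 -0.05 0; 0 0 0 0'
```

```text
t: 7.48
tool_pos: [0.5271, 0.0333, 0.1436]
tool_rot: [-0.0, 1.0, 0.0, -0.0]
contact_force: [-0.2, 0.2, 0.8]
grip_width: 0.637
finger_force: 0.0
t: 7.98
tool_pos: [0.5233, 0.0332, -0.0186]
tool_rot: [0.0, 1.0, 0.0, -0.004]
contact_force: [-0.8, -0.3, 0.7]
grip_width: 1.001
finger_force: 0.0
t: 8.48
tool_pos: [0.5291, 0.0334, -0.0123]
tool_rot: [-0.0, 1.0, 0.0, 0.002]
contact_force: [-0.9, -0.8, 6.7]
grip_width: 0.614
finger_force: 41.7
t: 8.98
tool_pos: [0.5307, 0.0335, 0.1205]
tool_rot: [-0.0, 1.0, 0.0, 0.005]
contact_force: [0.4, 0.4, -1.8]
grip_width: 0.619
finger_force: 43.1
```

```bash
python3 -m inch '0.0155 0.048 0 0; 0.0155 0.048 0 0; 0.0155 0.048 0 0; 0.0155 0.048 0 0; 0.0155 0.048 0 0';  python3 -m inch '0.0155 0.049 0 0; 0 0 0 0; 0 0 0.05 0; 0 0 0.045 0; 0 0 0 0'
```

```text
t: 9.6
tool_pos: [0.6046, -0.2081, 0.1147]
tool_rot: [-0.0, 1.0, 0.0, -0.0]
contact_force: [0.8, 0.6, -1.1]
grip_width: 0.621
finger_force: 43.1
t: 10.22
tool_pos: [0.6164, -0.2533, 0.0161]
tool_rot: [-0.002, 1.0, 0.001, -0.004]
contact_force: [-0.8, 0.7, -1.3]
grip_width: 0.617
finger_force: 43.1
```

```bash
python3 -m inch '0.003 0 0.018 0; 0 0 0.008 0; 0 0 0 0; 0 0 0 0'; python3 -m inch '0 0 0.003 0; 0 0 0 0; 0 0 0 0'
```

```text
t: 10.72
tool_pos: [0.6238, -0.2558, -0.0053]
tool_rot: [0.0, 1.0, 0.0, 0.001]
contact_force: [0.4, -0.1, -0.7]
grip_width: 0.619
finger_force: 43.1
t: 11.1
tool_pos: [0.6233, -0.2557, -0.0091]
tool_rot: [0.0, 1.0, 0.0, 0.0]
contact_force: [1.0, -0.5, -1.2]
grip_width: 0.618
finger_force: 43.1
```

```bash
python3 -m inch '0 0 0.003 0; 0 0 0 0; 0 0 0 0'; python3 -m inch '0 0 0.002 0; 0 0 0 0'; python3 -m inch '0 0 0.002 0; 0 0 0 0'
```

```text
t: 11.48
tool_pos: [0.6232, -0.2556, -0.0123]
tool_rot: [-0.0, 1.0, 0.0, -0.0]
contact_force: [-0.4, -0.5, -1.5]
grip_width: 0.621
finger_force: 43.1
t: 11.72
tool_pos: [0.6232, -0.2556, -0.0144]
tool_rot: [-0.0, 1.0, 0.0, -0.0]
contact_force: [0.6, 0.6, -1.7]
grip_width: 0.615
finger_force: 43.1
t: 11.98
tool_pos: [0.6234, -0.2557, -0.0162]
tool_rot: [0.0, 1.0, 0.0, 0.0]
contact_force: [0.6, -1.1, -1.8]
grip_width: 0.621
finger_force: 43.2
```

```bash
python3 -m inch '0 0 0.002 0; 0 0 0 0'; python3 -m inch '0 0 0.002 0; 0 0 0 0'
```

```text
t: 12.22
tool_pos: [0.6234, -0.2557, -0.0163]
tool_rot: [0.0, 1.0, 0.0, -0.0]
contact_force: [-5.9, 1.9, 13.8]
grip_width: 0.618
finger_force: 44.5
t: 12.48
tool_pos: [0.6234, -0.2557, -0.0164]
tool_rot: [0.0, 1.0, 0.0, -0.0]
contact_force: [-12.0, 4.5, 29.6]
grip_width: 0.614
finger_force: 45.8
```

```bash
python3 -m inch '0 0 -0.0035 0; 0 0 0 0; 0 0 0 0; 0 0 0 0' 0; python3 -m inch '0 0 -0.04 0; 0 0 -0.05 0; 0 0 -0.05 0; 0.0048 -0.052 0 0; 0.0048 -0.052 0 0' - ; python3 -m inch '0.0048 -0.052 0 0; 0.0048 -0.052 0 0; 0.0048 -0.052 0 0; 0.0048 -0.052 0 0; 0.0048 -0.052 0 0' 0.47; python3 -m inch '0 0 0 0; 0 0 0 0'
python3 - <<'E'
from h import *
im,d,c,M=cam('top'); P=cloud(d,c,M); X,Y,Z=[P[...,i] for i in range(3)]
q=P[(Z>.03)&(Z<.045)&(abs(X-.62)<.06)&(abs(Y+.256)<.06)]; print('lens',len(q),np.median(q,0).round(3))
im,d,c,M=cam('wrist'); P=cloud(d,c,M); X,Y,Z=[P[...,i] for i in range(3)]
hsv=cv2.cvtColor(im,cv2.COLOR_RGB2HSV); H,S=hsv[...,0].astype(int),hsv[...,1]
q=P[(S>150)&((H<10)|(H>170))&(Z>.055)&(Z<.068)]; print(len(q)); print('knob',(q.max(0)+q.min(0))/2 if len(q) else 0)
E
```

```text
t: 12.98
tool_pos: [0.6231, -0.2555, -0.0172]
tool_rot: [-0.0, 1.0, 0.0, -0.0]
contact_force: [0.1, 0.3, -0.4]
grip_width: 0.998
finger_force: 0.0
t: 13.6
tool_pos: [0.6332, -0.1511, 0.1241]
tool_rot: [0.0, 1.0, -0.001, 0.001]
contact_force: [0.7, 0.8, -0.2]
grip_width: 1.002
finger_force: 0.0
t: 14.22
tool_pos: [0.6565, 0.1101, 0.123]
tool_rot: [0.0, 1.0, 0.0, -0.0]
contact_force: [0.9, 0.6, 0.3]
grip_width: 0.531
finger_force: 0.0
t: 14.48
tool_pos: [0.6563, 0.1082, 0.1229]
tool_rot: [0.0, 1.0, 0.001, -0.0]
contact_force: [-0.0, 0.1, -0.8]
grip_width: 0.531
finger_force: 0.0
lens 178 [ 0.62  -0.257  0.039]
714
knob [0.65758427 0.10986064 0.05930276]
```

```bash
python3 -m inch '0.001 -0.001 0.057 0; 0 0 0.058 0; 0 0 0 0'; python3 -m inch '0 0 0 0; 0 0 0 0; 0 0 0 0' 1 40;  python3 -m inch '-0.016 0.0004 0 0; -0.016 0.0004 0 0; -0.016 0.0003 0 0; -0.014 0.0003 0 0; 0 0 0 0'; python3 -m inch '-0.002 0 0 0; 0 0 0 0'
```

```text
t: 14.95
tool_pos: [0.6533, 0.1073, 0.0037]
tool_rot: [0.001, 1.0, -0.001, -0.005]
contact_force: [0.4, 0.4, 0.2]
grip_width: 0.53
finger_force: 0.0
t: 15.32
tool_pos: [0.6596, 0.1087, 0.0111]
tool_rot: [0.0, 1.0, 0.0, 0.002]
contact_force: [0.5, -6.6, 3.7]
grip_width: 0.242
finger_force: 39.7
t: 15.95
tool_pos: [0.5989, 0.1075, 0.0111]
tool_rot: [-0.0, 1.0, 0.0, 0.004]
contact_force: [6.3, -6.7, -2.9]
grip_width: 0.241
finger_force: 40.2
t: 16.2
tool_pos: [0.5977, 0.1075, 0.0111]
tool_rot: [-0.0, 1.0, 0.0, 0.004]
contact_force: [7.0, -7.0, -2.8]
grip_width: 0.24
finger_force: 40.2
```

```bash
python3 -m inch '-0.002 0 0 0; 0 0 0 0';python3 -m inch '-0.001 0 0 0; 0 0 0 0'
```

```text
t: 16.45
tool_pos: [0.5977, 0.1076, 0.0112]
tool_rot: [-0.0, 1.0, 0.0, 0.006]
contact_force: [13.0, -7.0, -7.7]
grip_width: 0.241
finger_force: 39.8
t: 16.7
tool_pos: [0.5978, 0.1076, 0.0112]
tool_rot: [-0.0, 1.0, 0.0, 0.007]
contact_force: [14.9, -7.8, -10.9]
grip_width: 0.241
finger_force: 39.5
```

```bash
python3 -m inch '0.017 -0.0004 0 0; 0.017 -0.0004 0 0; 0.017 -0.0003 0 0; 0.016 -0.0003 0 0; 0 0 0 0'; python3 -m inch '0 0 0 0; 0 0 0 0' 0.47; python3 -m inch '0 0 -0.057 0; 0 0 -0.058 0; -0.055 0.02 -0.015 0; -0.055 0.02 -0.015 0; 0 0 0 0'
cat > look.py <<'E'
from h import *
im,d,c,M=cam('wrist'); P=cloud(d,c,M); X,Y,Z=[P[...,i] for i in range(3)]
import sys
if len(sys.argv)>1: save(sys.argv[1],im)
T,s=pose(); print('tcp',T[:3,3].round(4))
hsv=cv2.cvtColor(im,cv2.COLOR_RGB2HSV); H,S=hsv[...,0].astype(int),hsv[...,1]
q=P[(S>150)&((H<10)|(H>170))&(Z>.055)&(Z<.068)]; print('knob',len(q),((q.max(0)+q.min(0))/2).round(4) if len(q) else 0)
B=lambda x0,x1,y0,y1:(X>x0)&(X<x1)&(Y>y0)&(Y<y1)
m=(Z>.016)&(Z<.027)&B(.46,.567,-.02,.085); q=P[m]
if len(q)>50:
    print('box',len(q),cv2.minAreaRect((q[:,:2]*1000).astype(np.float32)),np.median(q[:,2]).round(4),'hue',np.median(H[m&(S>100)]) )
m=B(.578,.622,.015,.045)&(Z<.09); print('stack z',np.median(Z[m]).round(4),'hue',np.median(H[m&(S>100)]) if (m&(S>100)).any() else 0)
E
python3 look.py
```

```text
t: 17.32
tool_pos: [0.6596, 0.1087, 0.011]
tool_rot: [0.0, 1.0, 0.0, 0.002]
contact_force: [-0.1, -6.9, 4.8]
grip_width: 0.24
finger_force: 41.0
t: 17.58
tool_pos: [0.6583, 0.1098, 0.0096]
tool_rot: [-0.0, 1.0, 0.0, 0.001]
contact_force: [-0.0, -0.7, 0.9]
grip_width: 0.531
finger_force: 0.0
t: 18.2
tool_pos: [0.5438, 0.0686, 0.1545]
tool_rot: [0.0, 1.0, 0.0, -0.001]
contact_force: [0.7, -0.4, 0.9]
grip_width: 0.529
finger_force: 0.0
tcp [0.5466 0.0692 0.1546]
knob 783 [0.6564 0.1091 0.0596]
box 1871 ((541.6469116210938, 30.276382446289062), (50.00597381591797, 35.955909729003906), 1.9146429300308228) 0.0218 hue 110.0
stack z 0.0539 hue 110.0
```

```bash
python3 -m inch '-0.0136 0.039 0 0; 0 0 0.055 -1.5; 0 0 0.055 0; 0 0 0.04 0; 0 0 0.0225 0' 0.3 40; python3 -m inch '0 0 0 0; 0 0 0 0'; python3 -m inch '0 0 0 0; 0 0 0 0; 0 0 0 0' 1; python3 -m inch '0 0 -0.03 0; 0 0 -0.05 0; 0 0 0 0'
```

```text
t: 18.88
tool_pos: [0.5344, 0.0307, -0.0217]
tool_rot: [-0.0, 1.0, 0.014, -0.001]
contact_force: [0.2, 0.1, 0.0]
grip_width: 0.697
finger_force: 0.0
t: 19.12
tool_pos: [0.5354, 0.0306, -0.0186]
tool_rot: [-0.0, 1.0, 0.014, 0.001]
contact_force: [-0.3, 0.3, 0.2]
grip_width: 0.701
finger_force: 0.0
t: 19.5
tool_pos: [0.5353, 0.0304, -0.0178]
tool_rot: [-0.0, 1.0, 0.013, 0.001]
contact_force: [-0.2, 0.1, 7.0]
grip_width: 0.408
finger_force: 40.6
t: 19.88
tool_pos: [0.5372, 0.0304, 0.0648]
tool_rot: [-0.0, 1.0, 0.013, 0.004]
contact_force: [0.2, 0.1, -1.8]
grip_width: 0.407
finger_force: 40.1
```

```bash
python3 -m inch '0 0 -0.01 2.5; -0.0111 -0.045 0 0; -0.0111 -0.045 0 0; -0.0111 -0.045 0 0; -0.0111 -0.045 0 0'; python3 -m inch '-0.0111 -0.045 0 0; -0.0111 -0.045 0 0; 0 0 0 0; 0 0 0.04 0; 0 0 0 0'; python3 -m inch '0 0 0.02 0; 0 0 0.02 0; 0 0 0.01 0; 0 0 0 0'
```

```text
t: 20.5
tool_pos: [0.4919, 0.2123, 0.0704]
tool_rot: [0.0, 1.0, -0.008, -0.0]
contact_force: [0.6, -0.2, -0.7]
grip_width: 0.412
finger_force: 40.1
t: 21.12
tool_pos: [0.4697, 0.2992, 0.0284]
tool_rot: [0.002, 1.0, -0.009, -0.003]
contact_force: [-0.0, 0.4, -0.1]
grip_width: 0.409
finger_force: 40.2
t: 21.62
tool_pos: [0.4719, 0.3011, -0.0199]
tool_rot: [0.0, 1.0, -0.008, -0.0]
contact_force: [-0.4, -1.0, -0.1]
grip_width: 0.406
finger_force: 41.6
```

```bash
python3 -m inch '0 0 0.001 0; 0 0 0 0'; python3 -m inch '0 0 0 0; 0 0 0 0' 0.3; python3 -m inch '0 0 -0.05 0; 0 0 -0.06 0; -0.06 0 -0.06 0; 0 0 0 0'
cat > trays.py <<'E'
from h import *
im,d,c,M=cam('wrist'); P=cloud(d,c,M); X,Y,Z=[P[...,i] for i in range(3)]
T,s=pose(); print('tcp',T[:3,3].round(4), 't',s['t'])
for n,cx,cy in [('blue',.423,.3025),('yel',.419,-.299)]:
    m=(Z>.0165)&(Z<.026)&(abs(X-cx)<.088)&(abs(Y-cy)<.05)
    k,l,st,ce=cv2.connectedComponentsWithStats(cv2.erode(m.astype(np.uint8),np.ones((3,3)))) 
    for i in range(1,k):
        if st[i,4]>100: q=P[l==i]; r=cv2.minAreaRect((q[:,:2]*1000).astype(np.float32)); print(n,st[i,4],np.round(r[0]),np.round(r[1]),round(r[2],1),'z',np.median(q[:,2]).round(4),q[:,2].std().round(4))
    m=(Z<.0165)&(Z>-.005)&(abs(X-cx)<.088)&(abs(Y-cy)<.05); 
    hsv=cv2.cvtColor(im,cv2.COLOR_RGB2HSV); H,S=hsv[...,0].astype(int),hsv[...,1]; h=(105,130) if n=='blue' else (18,35)
    m=(abs(X-cx)<.12)&(abs(Y-cy)<.085)&(H>h[0])&(H<h[1])&(S>110)&(Z<.022)
    if m.sum()>1000: print(n,'tray',cv2.minAreaRect((P[m][:,:2]*1000).astype(np.float32)))
E
python3 trays.py
```

```text
t: 21.88
tool_pos: [0.472, 0.3014, -0.0202]
tool_rot: [-0.0, 1.0, -0.008, 0.0]
contact_force: [-0.4, 0.1, -0.1]
grip_width: 0.407
finger_force: 41.6
t: 22.12
tool_pos: [0.4721, 0.3015, -0.02]
tool_rot: [-0.0, 1.0, -0.008, 0.0]
contact_force: [-0.3, -0.5, 0.8]
grip_width: 0.697
finger_force: 0.0
t: 22.62
tool_pos: [0.4274, 0.303, 0.1374]
tool_rot: [-0.001, 1.0, -0.008, 0.002]
contact_force: [0.1, 0.3, -0.0]
grip_width: 0.703
finger_force: 0.0
tcp [0.4279 0.3027 0.1358] t 22.675
blue 2394 [478. 302.] [34. 48.] 88.2 z 0.0199 0.0007
blue tray ((425.30731201171875, 304.44927978515625), (117.41234588623047, 186.4764404296875), 89.16185760498047)
```

```bash
python3 -m inch '0.0459 0.0386 0 -1; 0.0459 0.0386 0 0; 0.0459 0.0386 0 0; 0.0459 0.0386 0 0; 0.0459 0.0386 0 0' 0.47; python3 -m inch '0 0 0 0; 0 0 0 0'
```

```text
t: 23.3
tool_pos: [0.6581, 0.1065, 0.1319]
tool_rot: [0.0, 1.0, 0.0, -0.001]
contact_force: [0.3, 0.8, -0.4]
grip_width: 0.53
finger_force: 0.0
t: 23.55
tool_pos: [0.656, 0.1079, 0.132]
tool_rot: [0.0, 1.0, -0.0, -0.002]
contact_force: [-0.6, 0.6, 0.3]
grip_width: 0.528
finger_force: 0.0
```

```bash
python3 -m inch '0.0015 -0.0015 0.057 0; 0 0 0.058 0; 0 0 0.007 0; 0 0 0 0'; python3 -m inch '0 0 0 0; 0 0 0 0; 0 0 0 0' 1 40;  python3 -m inch '-0.017 0.0004 0 0; -0.017 0.0004 0 0; -0.017 0.0003 0 0; -0.014 0.0003 0 0; -0.002 0 0 0'; python3 -m inch '0 0 0 0; 0 0 0 0'
```

```text
t: 24.05
tool_pos: [0.6582, 0.1108, 0.0126]
tool_rot: [-0.0, 1.0, 0.001, -0.0]
contact_force: [0.9, 0.3, 1.5]
grip_width: 0.531
finger_force: 0.0
t: 24.42
tool_pos: [0.6602, 0.1087, 0.0151]
tool_rot: [0.001, 1.0, 0.0, 0.002]
contact_force: [-1.9, -6.2, 4.2]
grip_width: 0.244
finger_force: 39.0
t: 25.05
tool_pos: [0.5982, 0.1076, 0.0153]
tool_rot: [0.0, 1.0, 0.001, 0.008]
contact_force: [18.7, -10.6, -11.5]
grip_width: 0.241
finger_force: 40.6
t: 25.3
tool_pos: [0.5983, 0.1076, 0.0153]
tool_rot: [0.0, 1.0, 0.001, 0.007]
contact_force: [13.9, -9.0, -7.5]
grip_width: 0.238
finger_force: 40.9
```

At the stop. Now home, let go and look.

```bash
python3 -m inch '0.017 -0.0004 0 0; 0.017 -0.0004 0 0; 0.017 -0.0003 0 0; 0.016 -0.0003 0 0; 0 0 0 0'; python3 -m inch '0 0 0 0; 0 0 0 0' 0.47; python3 -m inch '0 0 -0.057 0; 0 0 -0.055 0; -0.055 0.02 -0.015 0; -0.055 0.02 -0.015 0; 0 0 0 0'; python3 look.py
```

```text
t: 25.92
tool_pos: [0.6601, 0.1087, 0.0151]
tool_rot: [0.001, 1.0, 0.0, 0.001]
contact_force: [-1.6, -7.4, 6.8]
grip_width: 0.24
finger_force: 42.3
t: 26.18
tool_pos: [0.6591, 0.1103, 0.0134]
tool_rot: [-0.0, 1.0, 0.0, 0.001]
contact_force: [0.3, 0.1, -0.6]
grip_width: 0.532
finger_force: 0.0
t: 26.8
tool_pos: [0.5445, 0.0692, 0.1552]
tool_rot: [0.0, 1.0, 0.0, -0.001]
contact_force: [0.0, -0.4, 0.6]
grip_width: 0.533
finger_force: 0.0
tcp [0.5474 0.0698 0.1553]
knob 778 [0.6567 0.1093 0.0599]
box 1934 ((540.8551025390625, 30.111553192138672), (50.10171890258789, 36.16499710083008), 1.2357407808303833) 0.0218 hue 24.0
stack z 0.0379 hue 110.0
```

```bash
python3 -m inch '-0.0136 0.0395 0 0; 0 0 0.055 -1.5; 0 0 0.055 0; 0 0 0.04 0; 0 0 0.0225 0' 0.3 40; python3 -m inch '0 0 0 0; 0 0 0 0'; python3 -m inch '0 0 0 0; 0 0 0 0; 0 0 0 0' 1; python3 -m inch '0 0 -0.03 0; 0 0 -0.05 0; 0 0 0 0'
```

```text
t: 27.48
tool_pos: [0.5352, 0.0308, -0.021]
tool_rot: [-0.0, 1.0, 0.014, -0.001]
contact_force: [-0.3, -0.7, -0.3]
grip_width: 0.696
finger_force: 0.0
t: 27.72
tool_pos: [0.5361, 0.0307, -0.0179]
tool_rot: [-0.0, 1.0, 0.014, 0.001]
contact_force: [0.4, -0.1, 0.4]
grip_width: 0.703
finger_force: 0.0
t: 28.1
tool_pos: [0.536, 0.0305, -0.0171]
tool_rot: [-0.0, 1.0, 0.013, 0.001]
contact_force: [-0.1, 0.5, 5.9]
grip_width: 0.408
finger_force: 40.7
t: 28.48
tool_pos: [0.5378, 0.0305, 0.0655]
tool_rot: [-0.0, 1.0, 0.013, 0.004]
contact_force: [0.5, -0.4, -0.7]
grip_width: 0.411
finger_force: 40.1
```

```bash
python3 -m inch '0 0 -0.01 -4.5; -0.0166 0.0524 0 0; -0.0166 0.0524 0 0; -0.0166 0.0524 0 0; -0.0166 0.0524 0 0'; python3 -m inch '-0.0166 0.0524 0 0; -0.0166 0.0524 0 0; 0 0 0 0; 0 0 0.035 0; 0 0 0 0'
```

```text
t: 29.1
tool_pos: [0.49, -0.1865, 0.0712]
tool_rot: [-0.0, 0.999, 0.053, -0.0]
contact_force: [1.0, -0.2, -0.3]
grip_width: 0.409
finger_force: 40.1
t: 29.72
tool_pos: [0.4667, -0.2908, 0.0344]
tool_rot: [-0.002, 0.999, 0.053, -0.002]
contact_force: [-0.3, 0.4, -0.3]
grip_width: 0.409
finger_force: 40.2
```

```bash
python3 -m inch '0.003 0.001 0.02 0; 0 0 0.02 0; 0 0 0.012 0; 0 0 0 0; 0 0 0 0'; python3 -m inch '0 0 0.001 0; 0 0 0 0'
```

```text
t: 30.35
tool_pos: [0.4721, -0.2935, -0.0151]
tool_rot: [0.0, 0.999, 0.053, 0.0]
contact_force: [-0.0, -0.7, 0.1]
grip_width: 0.407
finger_force: 40.2
t: 30.6
tool_pos: [0.4721, -0.2936, -0.0161]
tool_rot: [0.0, 0.999, 0.053, 0.0]
contact_force: [-0.5, -0.1, -0.1]
grip_width: 0.409
finger_force: 40.2
```

```bash
python3 -m inch '0 0 0.0028 0; 0 0 0 0'; python3 -m inch '0 0 0 0; 0 0 0 0' 0.3; python3 -m inch '0 0 -0.05 0; 0 0 -0.06 0; -0.055 0 -0.03 0; 0 0 0 0'; python3 trays.py; python3 -m inch '0 0 0 6; 0 0 0 0'
```

```text
t: 30.85
tool_pos: [0.4721, -0.2936, -0.019]
tool_rot: [0.0, 0.999, 0.053, 0.0]
contact_force: [-0.4, 0.2, 3.3]
grip_width: 0.406
finger_force: 40.5
t: 31.1
tool_pos: [0.4717, -0.2933, -0.0194]
tool_rot: [-0.0, 0.999, 0.053, -0.0]
contact_force: [0.3, -0.6, 0.1]
grip_width: 0.704
finger_force: 0.0
t: 31.6
tool_pos: [0.4156, -0.2995, 0.1227]
tool_rot: [0.001, 0.999, 0.052, 0.001]
contact_force: [1.1, -1.4, 0.2]
grip_width: 0.704
finger_force: 0.0
tcp [ 0.4167 -0.2995  0.1218] t 31.65
yel 2732 [ 477. -292.] [47. 34.] 6.0 z 0.0199 0.0007
yel tray ((419.8146667480469, -297.25439453125), (187.54774475097656, 120.84696960449219), 6.264225006103516)
t: 31.9
tool_pos: [0.4177, -0.299, 0.1199]
tool_rot: [-0.0, 1.0, 0.001, -0.0]
contact_force: [1.0, 0.0, -0.5]
grip_width: 0.702
finger_force: 0.0
```

```bash
python3 -m inch '0.03 -0.0511 -0.003 0; 0.03 -0.0511 -0.003 0; 0.03 -0.0511 -0.003 0; 0.03 -0.0511 -0.003 0; 0.03 -0.0511 0 0' 0.47; python3 -m inch '0.03 -0.0511 0 0; 0.03 -0.0511 0 0; 0.03 -0.0511 0 0; 0 0 0 0; 0 0 0 0'
```

```text
t: 32.52
tool_pos: [0.5683, -0.0413, 0.1321]
tool_rot: [-0.0, 1.0, 0.002, -0.0]
contact_force: [-0.3, -0.4, 0.6]
grip_width: 0.527
finger_force: 0.0
t: 33.15
tool_pos: [0.6563, 0.1102, 0.1313]
tool_rot: [0.0, 1.0, 0.002, -0.001]
contact_force: [0.8, 0.2, -0.9]
grip_width: 0.531
finger_force: 0.0
```

```bash
python3 -m inch '0.0015 0 0.057 0; 0 0 0.058 0; 0 0 0.007 0; 0 0 0 0'; python3 -m inch '0 0 0 0; 0 0 0 0; 0 0 0 0' 1 40;  python3 -m inch '-0.017 0.0004 0 0; -0.017 0.0004 0 0; -0.017 0.0003 0 0; -0.014 0.0003 0 0; -0.002 0 0 0'; python3 -m inch '0 0 0 0; 0 0 0 0'
```

```text
t: 33.65
tool_pos: [0.6588, 0.1091, 0.0113]
tool_rot: [0.0, 1.0, 0.0, -0.0]
contact_force: [-0.5, 0.2, 1.1]
grip_width: 0.527
finger_force: 0.0
t: 34.02
tool_pos: [0.6605, 0.1087, 0.0137]
tool_rot: [0.0, 1.0, 0.001, 0.002]
contact_force: [0.4, -7.6, 4.7]
grip_width: 0.241
finger_force: 39.0
t: 34.65
tool_pos: [0.5986, 0.1076, 0.014]
tool_rot: [-0.0, 1.0, 0.001, 0.008]
contact_force: [18.7, -7.8, -11.9]
grip_width: 0.241
finger_force: 40.8
t: 34.9
tool_pos: [0.5986, 0.1076, 0.0139]
tool_rot: [-0.0, 1.0, 0.001, 0.007]
contact_force: [14.4, -7.5, -7.1]
grip_width: 0.241
finger_force: 41.1
```

```bash
python3 -m inch '0.017 -0.0004 0 0; 0.017 -0.0004 0 0; 0.017 -0.0003 0 0; 0.016 -0.0003 0 0; 0 0 0 0'; python3 -m inch '0 0 0 0; 0 0 0 0' 0.47; python3 -m inch '0 0 -0.057 0; 0 0 -0.055 0; -0.055 0.02 -0.015 0; -0.055 0.02 -0.015 0; 0 0 0 0'; python3 look.py
```

```text
t: 35.52
tool_pos: [0.6604, 0.1087, 0.0136]
tool_rot: [0.0, 1.0, 0.0, 0.001]
contact_force: [-0.5, -7.7, 5.3]
grip_width: 0.242
finger_force: 42.5
t: 35.78
tool_pos: [0.6593, 0.1101, 0.012]
tool_rot: [-0.0, 1.0, 0.0, 0.001]
contact_force: [0.1, -0.3, -0.5]
grip_width: 0.531
finger_force: 0.0
t: 36.4
tool_pos: [0.5447, 0.0689, 0.1538]
tool_rot: [0.0, 1.0, 0.0, -0.001]
contact_force: [1.2, 0.4, 0.4]
grip_width: 0.532
finger_force: 0.0
tcp [0.5475 0.0695 0.1539]
knob 785 [0.6565 0.1092 0.0599]
box 1911 ((540.9738159179688, 29.22409439086914), (50.061134338378906, 36.14848327636719), 1.0570014715194702) 0.0218 hue 110.0
stack z 0.0219 hue 110.0
```

```bash
python3 -m inch '-0.0136 0.04 0 0; 0 0 0.055 -1.2; 0 0 0.055 0; 0 0 0.04 0; 0 0 0.021 0' 0.3 40; python3 -m inch '0 0 0 0; 0 0 0 0'; python3 -m inch '0 0 0 0; 0 0 0 0; 0 0 0 0' 1; python3 -m inch '0 0 -0.03 0; 0 0 -0.05 0; 0 0 0 0'
```

```text
t: 37.08
tool_pos: [0.5352, 0.0301, -0.0209]
tool_rot: [-0.0, 1.0, 0.011, -0.001]
contact_force: [0.8, -0.1, -0.1]
grip_width: 0.699
finger_force: 0.0
t: 37.33
tool_pos: [0.5363, 0.03, -0.0178]
tool_rot: [-0.0, 1.0, 0.011, 0.001]
contact_force: [0.7, -0.5, 0.5]
grip_width: 0.701
finger_force: 0.0
t: 37.7
tool_pos: [0.5362, 0.0298, -0.017]
tool_rot: [-0.0, 1.0, 0.011, 0.001]
contact_force: [-0.9, -0.1, 6.4]
grip_width: 0.411
finger_force: 40.5
t: 38.08
tool_pos: [0.5381, 0.0298, 0.0656]
tool_rot: [-0.0, 1.0, 0.011, 0.004]
contact_force: [1.0, -0.2, -0.7]
grip_width: 0.409
finger_force: 40.1
```

```bash
python3 -m inch '0 0 -0.01 2; -0.0206 -0.0452 0 0; -0.0206 -0.0452 0 0; -0.0206 -0.0452 0 0; -0.0206 -0.0452 0 0'; python3 -m inch '-0.0206 -0.0452 0 0; -0.0206 -0.0452 0 0; 0 0 0 0; 0 0 0.04 0; 0 0 0 0'; python3 -m inch '0 0 0.02 0; 0 0 0.015 0; 0 0 0.01 0; 0 0 0 0; 0 0 0 0'
```

```text
t: 38.7
tool_pos: [0.4536, 0.2126, 0.0711]
tool_rot: [0.0, 1.0, -0.007, -0.001]
contact_force: [1.0, 1.1, -0.7]
grip_width: 0.414
finger_force: 40.1
t: 39.33
tool_pos: [0.4128, 0.3003, 0.0293]
tool_rot: [0.002, 1.0, -0.007, -0.003]
contact_force: [-0.7, -0.4, 0.0]
grip_width: 0.409
finger_force: 40.2
t: 39.95
tool_pos: [0.4152, 0.3026, -0.013]
tool_rot: [-0.0, 1.0, -0.007, 0.0]
contact_force: [-0.3, 0.7, 0.1]
grip_width: 0.406
finger_force: 40.2
```

```bash
python3 -m inch '0.0015 0 0.004 0; 0 0 0.002 0; 0 0 0 0'; python3 -m inch '0 0 0 0; 0 0 0 0' 0.3; python3 -m inch '0 0 -0.05 0; 0 0 -0.06 0; 0 0 -0.02 0; 0 0 0 0'; python3 trays.py
```

```text
t: 40.33
tool_pos: [0.4168, 0.3027, -0.0189]
tool_rot: [-0.0, 1.0, -0.007, 0.0]
contact_force: [0.1, -0.4, 4.3]
grip_width: 0.406
finger_force: 40.7
t: 40.58
tool_pos: [0.4164, 0.3025, -0.0194]
tool_rot: [0.0, 1.0, -0.007, -0.0]
contact_force: [0.3, -1.1, 0.7]
grip_width: 0.697
finger_force: 0.0
t: 41.08
tool_pos: [0.4175, 0.3032, 0.1123]
tool_rot: [-0.001, 1.0, -0.007, 0.002]
contact_force: [0.4, -0.7, -0.6]
grip_width: 0.702
finger_force: 0.0
tcp [0.4166 0.3026 0.1109] t 41.125
blue 2989 [478. 302.] [34. 48.] 89.2 z 0.0199 0.0007
blue 2495 [422. 304.] [34. 49.] 89.2 z 0.0199 0.0007
blue tray ((424.823974609375, 304.43096923828125), (117.45032501220703, 186.96229553222656), 89.26148986816406)
```

```bash
python3 -m inch '0.04 0.032 -0.004 -0.8; 0.04 0.032 -0.004 0; 0.04 0.032 -0.004 0; 0.04 0.032 -0.004 0; 0.04 0.032 -0.004 0' 0.47; python3 -m inch '0.041 0.033 0 0; 0 0 0 0; 0 0 0 0'
```

```text
t: 41.75
tool_pos: [0.6161, 0.1406, 0.1283]
tool_rot: [0.0, 1.0, 0.0, -0.002]
contact_force: [1.5, 1.3, -0.8]
grip_width: 0.53
finger_force: 0.0
t: 42.12
tool_pos: [0.6555, 0.109, 0.1284]
tool_rot: [0.0, 1.0, 0.0, -0.002]
contact_force: [0.5, -0.4, 0.4]
grip_width: 0.534
finger_force: 0.0
```

```bash
python3 -m inch '0.002 0 0.057 0; 0 0 0.058 0; 0 0 0.004 0; 0 0 0 0'; python3 -m inch '0 0 0 0; 0 0 0 0; 0 0 0 0' 1 40;  python3 -m inch '-0.017 0.0004 0 0; -0.017 0.0004 0 0; -0.017 0.0003 0 0; -0.014 0.0003 0 0; -0.002 0 0 0'; python3 -m inch '0 0 0 0; 0 0 0 0'
```

```text
t: 42.62
tool_pos: [0.6591, 0.11, 0.0125]
tool_rot: [-0.0, 1.0, 0.001, 0.0]
contact_force: [-0.1, 0.1, 0.3]
grip_width: 0.532
finger_force: 0.0
t: 43.0
tool_pos: [0.661, 0.1087, 0.0147]
tool_rot: [0.0, 1.0, 0.0, 0.002]
contact_force: [-1.3, -3.1, 6.3]
grip_width: 0.244
finger_force: 39.1
t: 43.62
tool_pos: [0.5991, 0.1075, 0.015]
tool_rot: [-0.0, 1.0, 0.001, 0.008]
contact_force: [16.2, -5.1, -9.4]
grip_width: 0.242
finger_force: 40.6
t: 43.88
tool_pos: [0.5991, 0.1076, 0.0149]
tool_rot: [-0.0, 1.0, 0.001, 0.007]
contact_force: [13.7, -4.9, -4.4]
grip_width: 0.238
finger_force: 40.9
```

```bash
python3 -m inch '0.017 -0.0004 0 0; 0.017 -0.0004 0 0; 0.017 -0.0003 0 0; 0.016 -0.0003 0 0; 0 0 0 0'; python3 -m inch '0 0 0 0; 0 0 0 0' 0.47; python3 -m inch '0 0 -0.057 0; 0 0 -0.055 0; -0.055 0.02 -0.015 0; -0.055 0.02 -0.015 0; 0 0 0 0'; python3 look.py w9
```

```text
t: 44.5
tool_pos: [0.661, 0.1087, 0.0147]
tool_rot: [0.0, 1.0, 0.0, 0.001]
contact_force: [-2.6, -3.1, 8.4]
grip_width: 0.241
finger_force: 42.3
t: 44.75
tool_pos: [0.6597, 0.1093, 0.0127]
tool_rot: [-0.0, 1.0, 0.0, 0.001]
contact_force: [0.3, -0.4, -0.2]
grip_width: 0.533
finger_force: 0.0
t: 45.38
tool_pos: [0.5452, 0.0681, 0.1546]
tool_rot: [0.0, 1.0, 0.0, -0.001]
contact_force: [1.1, 0.6, -0.0]
grip_width: 0.528
finger_force: 0.0
tcp [0.5481 0.0687 0.1548]
knob 782 [0.6565 0.1093 0.0598]
box 1892 ((540.96435546875, 30.453838348388672), (49.94611358642578, 35.9722785949707), 1.5509588718414307) 0.0218 hue 110.0
stack z 0.0058 hue 0
```

View pics/w9.png

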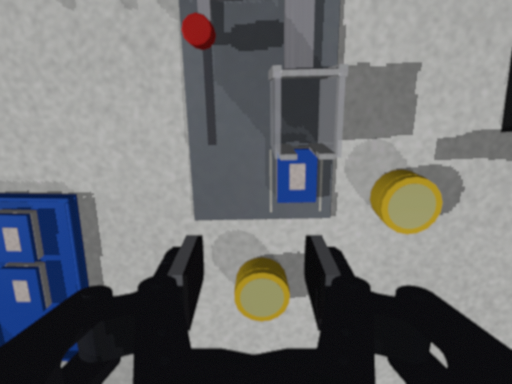

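The chute is empty at (307,110), the last blue box lies at the outlet at (297,175), and the knob is home at (198,30).

```bash
python3 -m inch '-0.0142 0.0385 0 0; 0 0 0.055 -1.4; 0 0 0.055 0; 0 0 0.04 0; 0 0 0.022 0' 0.3 40; python3 -m inch '0 0 0 0; 0 0 0 0'; python3 -m inch '0 0 0 0; 0 0 0 0; 0 0 0 0' 1; python3 -m inch '0 0 -0.03 0; 0 0 -0.05 0; 0 0 0 0'
```

```text
t: 46.05
tool_pos: [0.5353, 0.0308, -0.021]
tool_rot: [-0.0, 1.0, 0.013, -0.001]
contact_force: [0.1, -0.2, 1.4]
grip_width: 0.698
finger_force: 0.0
t: 46.3
tool_pos: [0.5363, 0.0308, -0.0178]
tool_rot: [-0.0, 1.0, 0.013, 0.001]
contact_force: [0.3, -0.2, 0.0]
grip_width: 0.699
finger_force: 0.0
t: 46.68
tool_pos: [0.5363, 0.0306, -0.0169]
tool_rot: [-0.0, 1.0, 0.013, 0.001]
contact_force: [-0.5, 0.3, 7.2]
grip_width: 0.407
finger_force: 40.7
t: 47.05
tool_pos: [0.5381, 0.0306, 0.0656]
tool_rot: [-0.0, 1.0, 0.013, 0.004]
contact_force: [0.1, -0.2, -0.8]
grip_width: 0.407
finger_force: 40.1
```

```bash
python3 -m inch '0 0 -0.01 2.2; -0.03 -0.0453 0 0; -0.03 -0.0453 0 0; -0.03 -0.0453 0 0; -0.03 -0.0453 0 0'; python3 -m inch '-0.03 -0.0453 0 0; -0.03 -0.0453 0 0; 0 0 0 0; 0 0 0.04 0; 0 0 0 0'; python3 -m inch '0 0 0.02 0; 0 0 0.015 0; 0 0 0.006 0; 0 0 0 0; 0 0 0 0'
```

```text
t: 47.68
tool_pos: [0.4162, 0.2144, 0.0714]
tool_rot: [-0.0, 1.0, -0.007, -0.0]
contact_force: [0.1, 0.2, -0.8]
grip_width: 0.409
finger_force: 40.1
t: 48.3
tool_pos: [0.357, 0.3026, 0.0297]
tool_rot: [0.002, 1.0, -0.007, -0.002]
contact_force: [1.2, -0.2, -0.4]
grip_width: 0.412
finger_force: 40.2
t: 48.92
tool_pos: [0.3589, 0.3049, -0.0089]
tool_rot: [-0.0, 1.0, -0.007, 0.0]
contact_force: [0.6, -0.1, -0.3]
grip_width: 0.408
finger_force: 40.2
```

```bash
python3 -m inch '0.002 0 0.005 0; 0 0 0.003 0; 0 0 0.002 0; 0 0 0 0'; python3 -m inch '0 0 0 0; 0 0 0 0' 0.3; python3 -m inch '0 0 -0.05 0; 0 0 -0.06 0; 0 0 -0.05 0; 0 0 -0.03 0; 0 0 0 0'; python3 -m inch '0 0 0 0'; python3 trays.py
python3 - <<'E'
from h import *
im,d,c,M=cam('top'); P=cloud(d,c,M); save('end',cv2.resize(im[110:290,100:400],(800,480),interpolation=cv2.INTER_CUBIC)); X,Y,Z=[P[...,i] for i in range(3)]
q=P[(Z>.03)&(Z<.045)&(abs(X-.62)<.1)&(abs(Y+.256)<.12)]; print('lens',len(q),np.median(q,0).round(3))
for x,y in [(.5175,-.07),(.4247,.0622)]:
    q=P[(Z>.03)&(Z<.045)&(abs(X-x)<.035)&(abs(Y-y)<.035)]; print(len(q),np.median(q,0).round(3))
E
```

```text
t: 49.42
tool_pos: [0.3606, 0.3046, -0.019]
tool_rot: [0.0, 1.0, -0.007, -0.0]
contact_force: [-0.9, -1.1, 8.6]
grip_width: 0.413
finger_force: 41.1
t: 49.68
tool_pos: [0.3606, 0.3047, -0.0194]
tool_rot: [0.0, 1.0, -0.007, -0.0]
contact_force: [0.2, 0.7, 0.0]
grip_width: 0.702
finger_force: 0.0
t: 50.3
tool_pos: [0.3619, 0.3057, 0.1729]
tool_rot: [-0.002, 1.0, -0.007, 0.002]
contact_force: [-0.3, 0.5, -0.1]
grip_width: 0.7
finger_force: 0.0
t: 50.42
tool_pos: [0.3601, 0.3042, 0.1699]
tool_rot: [0.0, 1.0, -0.007, -0.0]
contact_force: [-0.2, -0.8, 0.7]
grip_width: 0.701
finger_force: 0.0
tcp [0.3599 0.3041 0.1695] t 50.475
blue 2370 [478. 303.] [34. 49.] 89.8 z 0.0198 0.0008
blue 2010 [421. 304.] [34. 47.] 89.2 z 0.0199 0.0007
blue 1739 [365. 306.] [34. 49.] 88.3 z 0.0199 0.0007
blue tray ((419.1297607421875, 303.13671875), (119.8248062133789, 174.9590606689453), 89.2437744140625)
lens 182 [ 0.621 -0.257  0.039]
184 [ 0.516 -0.072  0.037]
188 [0.424 0.059 0.037]
```

View pics/end.png

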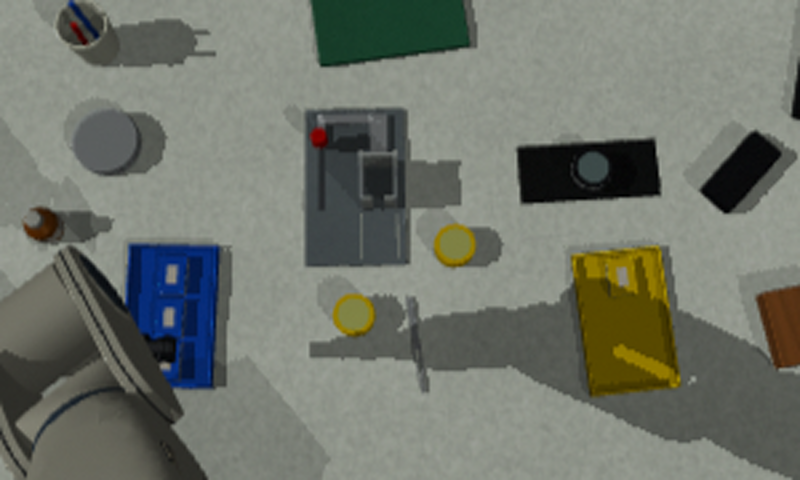

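The lens is upright on the mat at (592,168), three boxes are in the blue tray, one is in the yellow tray at (622,275), and the dispenser is empty. Nothing else has moved, and no stray box shows.

```bash
python3 -c "
from workcell import arm
print(arm.job_done())"
```

```text
the job is handed in; nothing more can be done
None
```

The job is handed in: the lens stands upright on the mat, and all four boxes are out of the dispenser and flat in their trays (three blue, one yellow), with no jar or loose bench box in this scene.

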